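# Lower and lock the heavy lid of a multicooker

### The job

Shut the open multicooker: lower its heavy lid gently all the way down without letting it slam, then turn the round lock knob on the lid until it drops into its notch, so that the lid is locked. Do not disturb the mug, the tumbler or the peppers nearby.

Things in the scene. Friction and masses are not known exactly. Their poses are not given: they have to be found in the camera images.
- cooker: Squat white multicooker, fixed to the worktop, black panel at its front. Body 190 mm in diameter, rim 120 mm high; a black ear on each side reaches 113 mm from the middle, the panel 105 mm (24 to 80 mm high). Origin: centre of the underside. x points from the front (panel, lip) to the back (hinge), y along the hinge, z up.
- lid (a joint): Hinge of the lid, rad: 0 fully closed (level), 1.17 to 1.28 at the start (standing up steeply), 1.45 the stop. The lid with its knob weighs 0.6 to 0.95 kg. Its stiff hinge holds it while steep; pushed down to somewhere between 65 and 45 degrees (light lids later) it falls by itself and must be held up from then on, by up to 4 N at the lip.
- lid_axis (a point): Point on the hinge axis, mid-width, 105 mm behind the cooker's middle, 128 mm above the worktop. Its frame turns with the lid: -x from the hinge to the lip, y along the hinge, z out of the outer face (up when closed). Lid: disc of 193 mm diameter centred at x = -105 mm, underside at z = 0, edge 12 mm thick, middle 28 mm; steam vent 22 mm wide, 33 mm high at x = -55, y = 40 mm.
- lip (a point): Middle of the flat black lip at the front of the lid, 222 mm from the hinge axis, frame as lid_axis. The lip is 86 mm wide (along the hinge), 14 mm thick (7 mm either way) and ends 20 mm beyond this point, away from the hinge. It overhangs the body's wall by 42 mm; below it is only the panel (top at 80 mm).
- knob_top (a point): Middle of the top of the lock knob on the middle of the lid, 105 mm from the hinge, frame as lid_axis (does not turn with the knob). Black round knob without marks: fluted grip 45 mm in diameter, 25 mm tall, above a skirt of 63 mm diameter, 15 mm tall. The point is 74 mm above the hinge axis (lid z) while raised, 67 mm when dropped in and locked. A spring pulls it down with 3.5 N.
- collar (a point): Middle of the hidden collar under the knob, 35 mm above the hinge axis (lid z). Two lugs under the knob ride on its rim, which has four notches a quarter turn apart. The knob turns easily (under 0.1 N m) either way; a turn of less than 75 degrees, always the same way, brings the lugs over notches; let go or pressed lightly there (within 5 degrees), it drops 7 mm and turns no further. How far cannot be seen.
- mug: White mug with dark dots, 82 mm in diameter, 91 mm tall, handle to one side. Origin: centre of the underside.
- tumbler: Clear glass tumbler, 81 mm in diameter, 93 mm tall. Origin: centre of the underside.
- red_pepper: Red bell pepper on the glass board, 92 mm wide, 103 mm tall. Origin: underside.
- green_pepper: Green bell pepper on the glass board, 85 mm wide, 87 mm tall. Origin: underside.

How it is judged:
On the way, in this order (a step that is already met when the one before it is completed fails the run):
1. the lid is fully closed (value of joint lid below 0.03 rad), for 0.3 s.
2. the lock knob has dropped into its notch (z of knob_top in the frame of lid_axis below 0.0692 m), for 0.2 s.
At the end, for the whole second after the job is handed in: The lid is fully closed (hinge below 0.03 rad) and at rest, the lock knob is down (its top less than 69.2 mm above the hinge axis; 67 when home), and mug, tumbler and peppers are within 30 mm of where they stood (value of joint lid below 0.03 rad and z of knob_top in the frame of lid_axis below 0.0692 m and velocity of joint lid below 0.05 rad/s and distance of each of mug, tumbler, red_pepper, green_pepper from where it was at the start of the episode below 0.03 m); the robot touches nothing.
It fails at once if the lid slams: within the last 0.3 rad before closing it falls faster than 1.5 rad/s (0.35 m/s at the lip) (value of joint lid below 0.3 rad and velocity of joint lid below -1.5 rad/s).
It fails at once if the mug, the tumbler or a pepper is pushed more than 50 mm or tipped over by more than 0.6 rad (mug, tumbler) (distance of any of mug, tumbler, red_pepper, green_pepper from where it was at the start of the episode above 0.05 m or angle between any of mug, tumbler's own z axis and vertical above 0.6 rad).
It also fails if it takes over 61 s, if anything falls off the work surface, if the arm or the gripper's body presses on something with over 40 N, if the wrist force passes 120 N, or if a joint passes its speed limit or range.

### The arm

A 6-joint arm with a two-finger parallel gripper is mounted at the origin on a cart in front of the work surface, level with it; the furniture and walls round the work are solid. World frame = base frame: x ahead of the robot, y to its left, z up, the work surface at z = 0. Lengths are in m, angles in rad, forces in N, time in s.
With the tool pointing down it reaches from about 0.225 to 0.875 m from the base axis. Payload 3.4 kg.
Tool frame: the origin (TCP) lies at the very end of the fingers, on their centre line; the grasp point (between the pads) lies 19 mm behind it (manip.hold_point_z is the distance from the TCP to the grasp point, in m); z points along the fingers, x is the direction in which the jaws open and shut, and the axes are right-handed (so a half turn about z gives the same grasp; the last joint's range is limited). The gripper opens to 85 mm and grips with 20 to 120 N. Pads are 22 mm wide; open, the fingers measure 114 mm over their backs; the gripper's body (76 mm by 85 mm) begins 54 mm behind the grasp point. The pads swing forward as they close: fully open they stand 13 mm farther back than shut.
Start: joints at [-1.356, 0.276, 1.505, -0, 1.361, -0.121], TCP at [0.189, -0.543, 0.231] pointing down, gripper open.
Joint ranges: [-2.89, 2.89], [-0.75, 2.08], [0.22, 2.7], [-1.18, 4.32], [0.11, 2.71], [-2.7, 2.7]. Speed limits (rad/s): [2.57, 2.57, 3.14, 3.14, 3.14, 3.14].

### API

Orientations are given as a unit quaternion [w, x, y, z].
In Python, from rig import telemetry, cams, manip, finder gives the robot as it stands. The module is installed in compiled form; this text tells all that it offers.
- The arm moves only by the tool carry_out, never from a script. Its argument "rows" is a list that holds one entry, the list of rows, each a list of 5 numbers: the gripper's target within -1 to 1 (fully open at 1, half-way at 0, shut at -1), then the shift along the world's x, y, z in cm, then the turn about the world's z in rad. A call has 1 to 12 rows; each row shifts and turns the commanded pose from where the row before left it; what a row does not reach is not made up. A row lasts 1/10 s, in which the tool goes at most 50 mm and 8.59 degrees, less where a joint would pass 70% of its speed; a pose out of reach is approached as far as the arm can. A call with a gripper value outside its range is refused whole. The fingers move at their own pace and stop on an object; "force" is the grip in N (left out, the last holds). Time passes only in rows, so rows that do not move let the fingers close. It gives the time, the measured TCP pose, the force and the opening at its end, in the units of the state.
- telemetry.get_state(): the state, without advancing time (a new reading comes with each control period).
- cams.get_image(name): name is "scene" or "top" or "wrist"; returns a dict with "image" (420x560x3 uint8, red, green, blue), "camera_matrix" (3x3 intrinsics, pixels), "k1" (the pictures are not rectified: a ray, as slopes to the right and down, at radius r is drawn at 1 + k1 r^2 times it, then the intrinsics apply), "eye" and "attitude" of the camera in the world. Camera axes: x right, y down, z forward; pixel columns grow to the right and rows downward; lengths in m; the calibration is good to about 2 mm. A picture is of the moment at which its call begins. There is no depth.
- manip.sign_off(): hands the job in, once; it reports no verdict.
Trained networks look in a picture, given as the dict that the camera call returned (one of the last four; its "shot" number tells which), for a name from the list of things; names that differ only in an ending like _2 or _b are one class to them, and where a whole thing is asked for, a point or a joint stands for the part that bears it (a point fixed in the world has none). Each returns a list of dicts, best first, with "confidence" (0 to 1); they miss things now and then, are a little off and sometimes report something else, mostly with a low value. They report only what shows in the picture. A call takes as long as a camera call.
- finder.boxes_of(picture, thing): "xy" ([column, row] in pixels, amid what is visible of it).
The state is a dict: "clock": time; "qpos": joint angles; "qd": joint speeds; "effort": joint torques, N m; "position": TCP position; "ee_rot": TCP orientation; "contact_force": force on the tool from outside, world axes, zero at the start; "moment": the same for the moment, N m; "width": finger opening in m.
Only numpy, scipy, OpenCV 4.12 (cv2) and the standard library are available. Lean on these libraries where they do the work, as an engineer would, in place of code of your own. Each camera call takes 0.05 s, during which the arm holds its last target.

## Working session

There is one attempt and no reset: what is moved stays moved. The work goes in short steps, Python scripts to look and compute and a tool call to move; the robot and the scene stay as the last step left them, time stands still between calls to the robot, and variables do not carry over. Pictures are saved under pics/ and viewed, and the job is handed in when it is done.

Besides the shell and the picture viewer there is one more tool, called after "Call:" by a JSON object that holds its "api" and its "payload", one argument or row to a line. carry_out: Moves the arm, as the interface text tells. Its arguments: {"type":"object","properties":{"rows":{"type":"array","items":{"type":"array","items":{"type":"array","items":{"type":"number"}}}},"force":{"type":"number"}},"required":["rows"]}

```bash
mkdir -p pics; cat > h.py <<'E'
import numpy as np, cv2
from rig import telemetry, cams, manip, finder
from scipy.spatial.transform import Rotation as R
def snap(n,f=None):
    p=cams.get_image(n)
    if f: cv2.imwrite('pics/'+f,p['image'][:,:,::-1])
    return p
def rot(p):
    a=np.array(p['attitude'])
    if a.size==4: return R.from_quat([a[1],a[2],a[3],a[0]]).as_matrix()
    return a.reshape(3,3)
def ray(p,uv):
    K=np.array(p['camera_matrix']);d=np.array([p['k1'],0,0,0],float)
    s=cv2.undistortPoints(np.array([[uv]],float),K,d)[0,0]
    v=rot(p)@np.array([s[0],s[1],1]);return np.array(p['eye']),v/np.linalg.norm(v)
def onz(p,uv,z):
    e,v=ray(p,uv);return e+v*(z-e[2])/v[2]
def proj(p,X):
    Rm=rot(p);K=np.array(p['camera_matrix'])
    c=(np.atleast_2d(X)-np.array(p['eye']))@Rm
    return cv2.projectPoints(c,np.zeros(3),np.zeros(3),K,np.array([p['k1'],0,0,0],float))[0][:,0]
def tri(obs):
    A=np.zeros((3,3));b=np.zeros(3)
    for p,uv in obs:
        e,v=ray(p,uv);M=np.eye(3)-np.outer(v,v);A+=M;b+=M@e
    return np.linalg.solve(A,b)
E
python3 - <<'E'
from h import *
for n in ['scene','top','wrist']:
    p=snap(n,n+'0.png');print(n,p['eye'],p['attitude'],p['k1'])
    if n=='wrist':continue
    for t in ['cooker','lid','lip','knob_top','collar','lid_axis','mug','tumbler','red_pepper','green_pepper']:
        r=finder.boxes_of(p,t);print(t,[(np.round(q['xy']),round(q['confidence'],2)) for q in r[:2]])
print(telemetry.get_state(),manip.hold_point_z)
E
```

```text
scene [-0.309511    0.70324671  1.08073034] [ 0.18287246 -0.38282946  0.82047836 -0.38316384] 0.03360540423132849
cooker [(array([353., 216.]), 0.88)]
lid [(array([359., 174.]), 0.97)]
lip [(array([362., 175.]), 0.59)]
knob_top []
collar [(array([362., 174.]), 0.65), (array([173., 297.]), 0.51)]
lid_axis [(array([363., 171.]), 0.56)]
mug [(array([264., 223.]), 0.85)]
tumbler [(array([342., 192.]), 0.84), (array([262., 224.]), 0.47)]
red_pepper [(array([208., 273.]), 0.58)]
green_pepper [(array([172., 297.]), 0.95)]
top [ 0.28391012 -0.08688804  1.32839395] [-0.09667924  0.80837956 -0.5770022   0.0651466 ] -0.012360562265590342
cooker [(array([337., 259.]), 0.9)]
lid [(array([367., 258.]), 0.83)]
lip [(array([366., 256.]), 0.65)]
knob_top [(array([385., 256.]), 0.85)]
collar [(array([367., 256.]), 0.58)]
lid_axis [(array([369., 258.]), 0.8), (array([166., 155.]), 0.6)]
mug [(array([302., 170.]), 0.72)]
tumbler [(array([403., 224.]), 0.77)]
red_pepper [(array([199., 166.]), 0.66)]
green_pepper [(array([168., 156.]), 0.84)]
wrist [ 0.2597067  -0.51922146  0.37364114] [ 0.12027269  0.80678135 -0.57225977 -0.08459955] -0.07460340082036004
{'clock': 1.15, 'qpos': array([-1.35603114e+00,  2.75895245e-01,  1.50485940e+00,  1.82497116e-05,
        1.36071043e+00, -1.21001764e-01]), 'qd': array([-0.00084023, -0.0004128 , -0.00176672, -0.00134026, -0.00048487,
        0.00030737]), 'effort': array([ 2.01356090e-05, -4.16669619e+01, -2.46099937e+01, -2.55680516e-04,
        3.94049066e-04,  1.86615779e-06]), 'position': array([ 0.18946957, -0.54293993,  0.23134694]), 'ee_rot': array([ 3.63441203e-05,  8.15318892e-01, -5.79012176e-01,  5.31790134e-05]), 'contact_force': array([-0.02959726,  0.13878926,  0.31577375]), 'moment': array([ 0.01032802, -0.03265986,  0.0210017 ]), 'width': 0.08538748531987544} 0.0187
```

View pics/scene0.png

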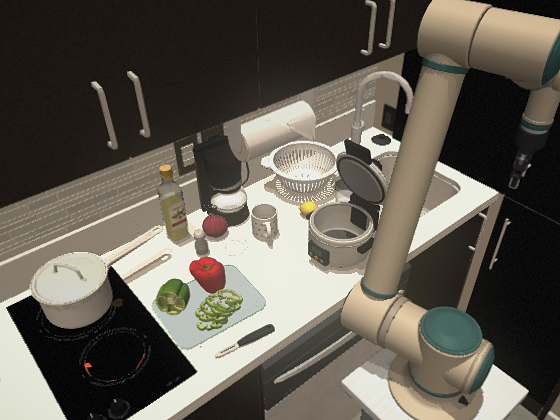

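View pics/top0.png

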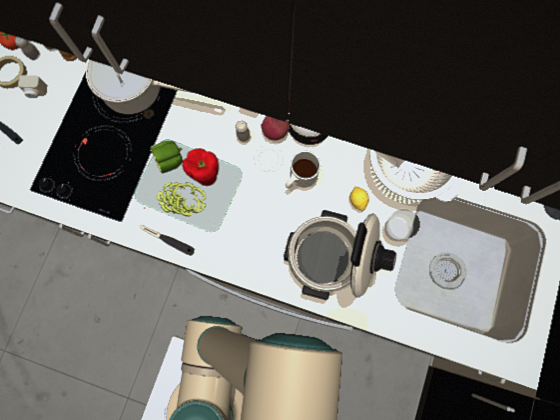

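View pics/wrist0.png

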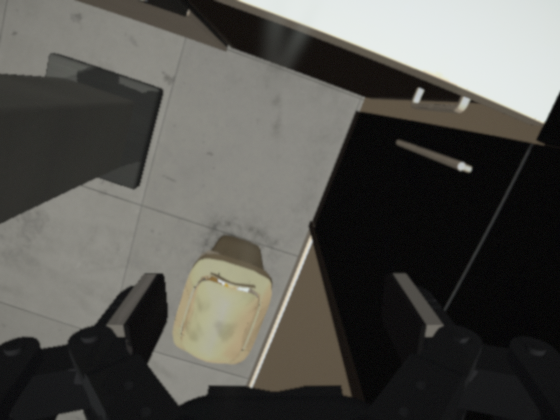

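```bash
python3 - <<'E'
import cv2
a=cv2.imread('pics/top0.png')[190:320,260:440];cv2.imwrite('pics/topz.png',cv2.resize(a,None,fx=4.4,fy=4.4,interpolation=2))
a=cv2.imread('pics/scene0.png')[125:285,295:455] if 0 else cv2.imread('pics/scene0.png')[125:285,290:410]
cv2.imwrite('pics/scenez.png',cv2.resize(a,None,fx=3.7,fy=3.7,interpolation=2))
E
python3 - <<'E'
from h import *
p=snap('top')
for uv in [(322,254),(374,258),(366,240),(300,170)]: print(uv,onz(p,uv,.12).round(3))
E
```

```text
(322, 254) [ 0.467 -0.146  0.12 ]
(374, 258) [ 0.5   -0.272  0.12 ]
(366, 240) [ 0.537 -0.24   0.12 ]
(300, 170) [ 0.659 -0.025  0.12 ]
```

View pics/topz.png

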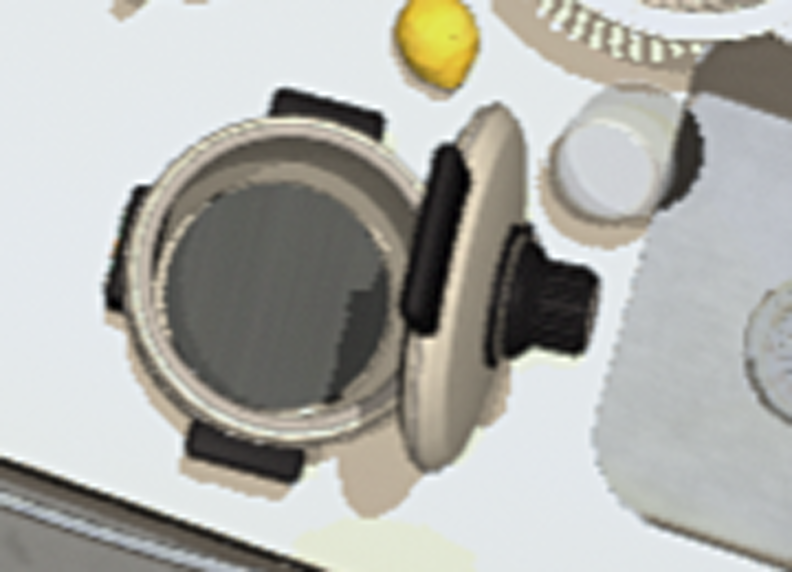

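View pics/scenez.png

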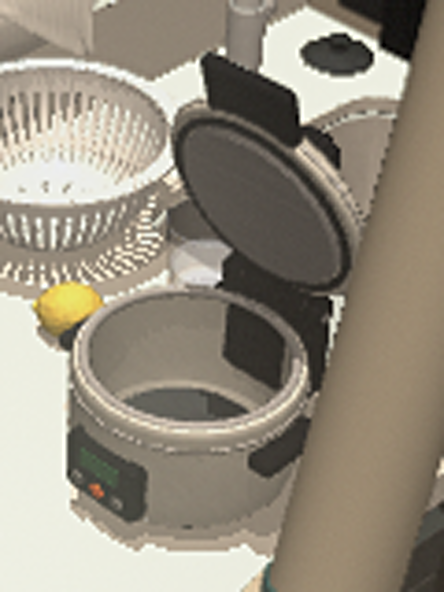

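```bash
cat > fit.py <<'E'
from h import *
from scipy.optimize import least_squares
T=snap('top');S=snap('scene')
def lidpt(q,x,y,z,th=None):
    cx,cy,w,t=q; t=t if th is None else th
    a=np.array([.105+x*np.cos(t)+z*np.sin(t), y, .128-x*np.sin(t)+z*np.cos(t)])
    return R.from_euler('z',w).apply(a)+[cx,cy,0]
def ckpt(q,x,y,z): return R.from_euler('z',q[2]).apply([x,y,z])+[q[0],q[1],0]
zt=lambda u:np.array(u)/4.4+[260,190]
zs=lambda u:np.array(u)/3.7+[290,125]
if __name__=='__main__':
    rim=[(T,zt(u)) for u in [(128,270),(290,116),(270,440),(160,180),(180,395),(215,135)]]+[(S,zs(u)) for u in [(70,350),(308,385),(110,310)]]
    ears=[((328,113),(244,457))]
    def res(v):
        q=v[:4];r=[]
        for i,(p,uv) in enumerate(rim):
            a=v[4+i]; r+=list(proj(p,ckpt(q,.095*np.cos(a),.095*np.sin(a),.118))[0]-uv)
        m=lambda u:zt(u)
        # ears
        for s,u in zip((v[-1],-v[-1]),ears[0]):
            r+=list(.5*(proj(T,ckpt(q,0,s,.095))[0]-m(u)))
        # knob top edge corners (top view)
        for s,u in ((-1,(596,266)),(1,(587,357))):
            r+=list(.7*(proj(T,lidpt(q,-.105,-s*.0225*sg,.074))[0]-m(u)))
        for s,u in ((-1,(450,145)),(1,(420,332))):
            r+=list(.7*(proj(T,lidpt(q,-.242,-s*.043*sg,0.0))[0]-m(u)))
        for s,u in ((-1,(205,53)),(1,(298,92))):
            r+=list(.7*(proj(S,lidpt(q,-.242,-s*.043*sg,0.0))[0]-zs(u)))
        return r
    best=None
    for sg in (1,-1):
      for sp in (.1,-.1):
        C=np.array([.467,-.146]);w0=np.arctan2(.500-.467,-.272+.146)
        a0=[np.arctan2(*(onz(p,uv,.118)[:2]-C)[::-1])-w0 for p,uv in rim]
        s=least_squares(res,[*C,w0,1.22,*a0,sp],loss='soft_l1')
        print(sg,s.cost,s.x[:4].round(4),s.x[-1])
        if best is None or s.cost<best.cost: best=s; bsg=sg
    sg=bsg
    q=best.x[:4];print(np.round(res(best.x),1));np.save('q.npy',q)
    for n,a in (('lip',lidpt(q,-.222,0,0)),('knob',lidpt(q,-.105,0,.074)),('axis',lidpt(q,0,0,0)),('lipc',lidpt(q,-.222,0,0,0)),('knobc',lidpt(q,-.105,0,.074,0)),('knobc',lidpt(q,-.105,0,.074,0))): print(n,a.round(4))
    for n,p in (('top',T),('scene',S)):
        im=p['image'][:,:,::-1].copy()
        P=[ckpt(q,.095*np.cos(a),.095*np.sin(a),.118) for a in np.linspace(0,6.28,90)]+[lidpt(q,-.105,.0225*np.cos(a),.074) if 0 else lidpt(q,-.105+.0225*np.sin(a),.0225*np.cos(a),.074) for a in np.linspace(0,6.28,40)]+[lidpt(q,-.105+.0965*np.sin(a),.0965*np.cos(a),0) for a in np.linspace(0,6.28,90)]+[lidpt(q,-.242,y,z) for y in (-.043,.043) for z in (-.007,.007)]
        sc=4; im=cv2.resize(im,None,fx=sc,fy=sc,interpolation=2)
        for u in proj(p,np.array(P)): cv2.circle(im,tuple(int(t) for t in (u+.5)*sc),1,(0,0,255),-1)
        im=im[190*4:320*4,260*4:440*4] if n=='top' else im[125*4:275*4,290*4:430*4]
        cv2.imwrite(f'pics/ov_{n}.png',im)
E
python3 fit.py
```

```text
1 8.917366073402302 [ 0.4732 -0.1559  4.8009  1.2973] 0.10377024223994154
1 8.917366073571984 [ 0.4732 -0.1559  4.8009  1.2973] 0.10377024356412522
-1 192.86354351940042 [ 0.4738 -0.1583  1.8216  0.8553] -0.10092482415728435
-1 192.86354352311503 [ 0.4738 -0.1583  1.8216  0.8552] -0.10092420780004834
[-0.4 -0.   0.  -0.1 -0.1  1.  -0.2 -0.2 -0.6  0.6 -0.2 -0.4  0.7  0.
  0.3  0.1 -0.7 -3.1 -0.2  0.1  0.6  0.2  2.5  0.9  1.3  0.1 -0.1 -0.6
 -1.4 -1.7 -0.1 -1.1  0.  -0.2]
lip [ 0.4772 -0.2008  0.3417]
knob [ 0.4863 -0.3032  0.2491]
axis [ 0.4825 -0.2605  0.128 ]
lipc [ 0.4629 -0.0394  0.128 ]
knobc [ 0.4732 -0.1559  0.202 ]
knobc [ 0.4732 -0.1559  0.202 ]
```

View pics/ov_top.png

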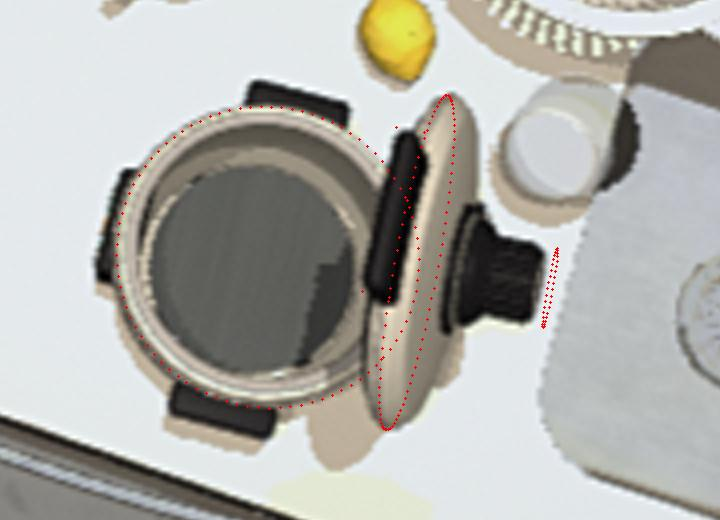

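View pics/ov_scene.png

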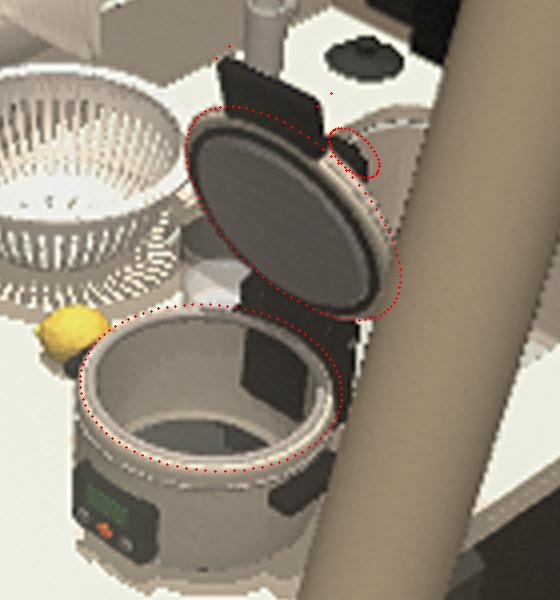

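```bash
python3 - <<'E'
import re
s=open('fit.py').read()
s=s.replace(",(110,310)]]",",(190,290)]]")
i=s.index("        for s,u in ((-1,(450,145))");j=s.index("        return r")
s=s[:i]+"""        r+=list(proj(T,lidpt(q,-.242,0,0))[0]-np.array([359.25,244.25]))
        r+=list(proj(S,lidpt(q,-.242,0,.007))[0]-np.array([290+272/4,125+80/4]))
        for u in ((366,395),(389,431),(448,93)):
            pass
"""+s[j:]
s=s.replace("for sg in (1,-1)","for sg in (1,)")
open('fit.py','w').write(s)
E
python3 fit.py
```

```text
1 186.9711456855741 [ 0.4746 -0.1577  1.7789  0.8287] -0.10161967124859952
1 186.97114568062815 [ 0.4746 -0.1577  1.7789  0.8287] -0.10162004499647062
[  0.5   0.   -0.   -0.4  -0.1   0.6   0.2   0.1  -0.1   0.1  -0.2  -0.3
   0.8  -0.    0.1   0.1   0.   -3.2  -2.2  -0.1   3.5   0.1 -71.6  -0.3
 -68.6 -28.5   4.5   0.6  -0.5  11.1]
lip [ 0.4839 -0.2018  0.2916]
knob [ 0.4563 -0.071   0.2554]
axis [ 0.4529 -0.055   0.128 ]
lipc [ 0.4988 -0.2722  0.128 ]
knobc [ 0.4746 -0.1577  0.202 ]
knobc [ 0.4746 -0.1577  0.202 ]
```

View pics/ov_top.png

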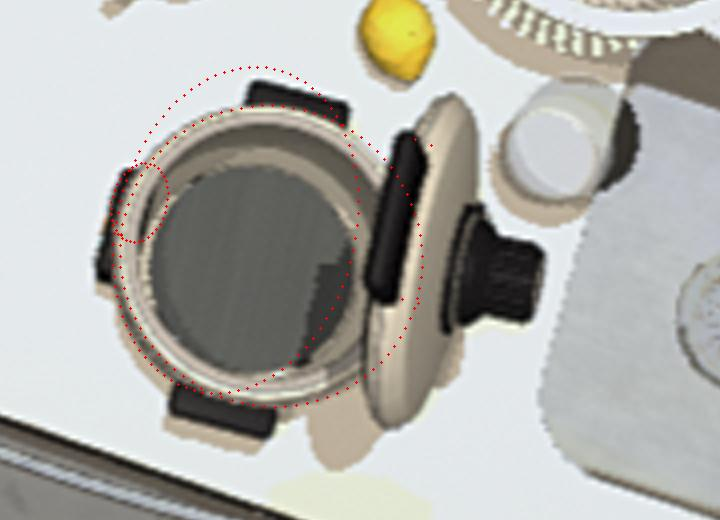

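View pics/ov_scene.png

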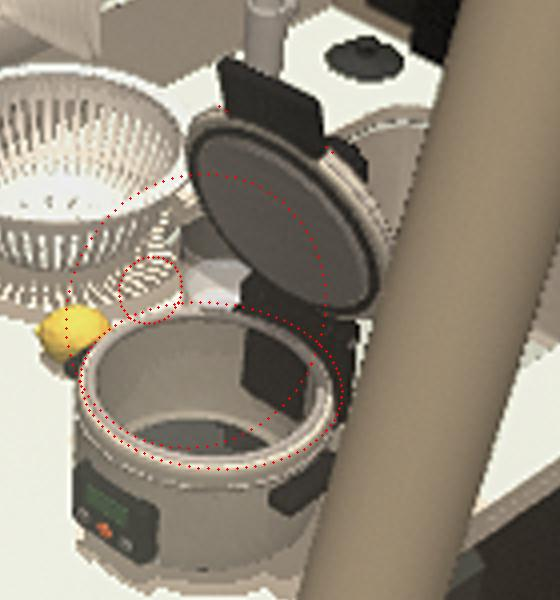

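```bash
sed -i 's/w0=np.arctan2.*$/w0=np.arctan2(-.126,.033)/; ' fit.py; sed -i 's/^        a0=/        a0=/' fit.py; grep -n w0 fit.py; python3 fit.py
```

```text
33:        C=np.array([.467,-.146]);w0=np.arctan2(-.126,.033)
34:        a0=[np.arctan2(*(onz(p,uv,.118)[:2]-C)[::-1])-w0 for p,uv in rim]
35:        s=least_squares(res,[*C,w0,1.22,*a0,sp],loss='soft_l1')
1 10.30581866421827 [ 0.4738 -0.1559 -1.4888  1.2832] 0.10384145601763432
1 10.305818664129271 [ 0.4738 -0.1559 -1.4888  1.2832] 0.10384145759966543
[-0.3 -0.   0.  -0.3 -0.1  0.8 -0.3 -0.2 -0.5  0.5 -0.3 -0.6  0.6  0.
  0.1  0.1  0.  -2.8 -0.   0.   0.5  0.1  2.   0.9  0.7  0.1 -3.  -2.3
  0.5 -2.3]
lip [ 0.4772 -0.1978  0.3409]
knob [ 0.4858 -0.3016  0.2497]
axis [ 0.4824 -0.2605  0.128 ]
lipc [ 0.4642 -0.0393  0.128 ]
knobc [ 0.4738 -0.1559  0.202 ]
knobc [ 0.4738 -0.1559  0.202 ]
```

View pics/ov_top.png

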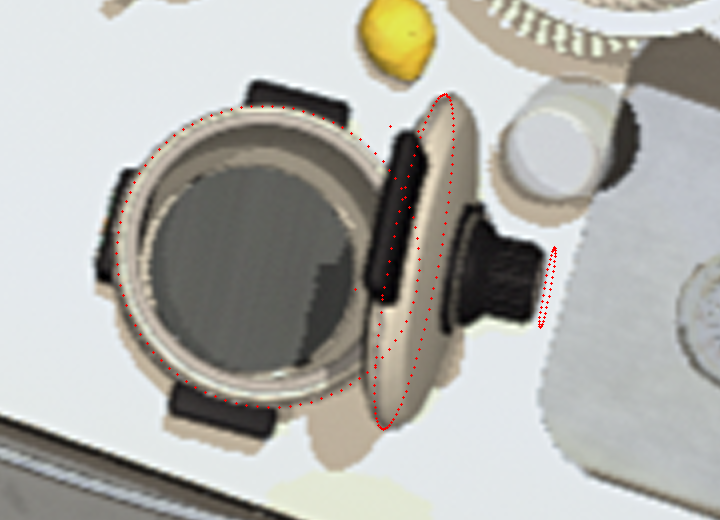

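View pics/ov_scene.png

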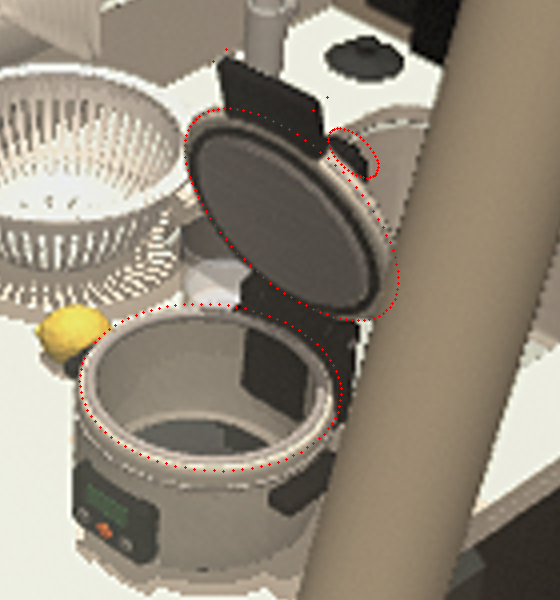

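Call:
{"api": "carry_out", "payload": {
  "rows": [
    [[1, 0, 0, 4, 0], [1, 0, 0, 4, 0], [1, 0, 0, 4, 0.1], [1, 3, 2.5, 2, 0.13], [1, 3, 2.5, 0, 0.13], [1, 3, 2.5, 0, 0.13], [1, 3, 2.5, 0, 0.13], [1, 3, 2.5, 0, 0.13], [1, 3, 2.5, 0, 0.13], [1, 3, 2.5, 0, 0.13], [1, 3, 2.5, 0, 0.13], [1, 3, 2.5, 0, 0.13]]
  ]
}}

```text
clock: 2.7
position: [0.4605, -0.3167, 0.3715]
ee_rot: [0.0, 1.0, 0.02, 0.0]
contact_force: [0.9, 0.4, 0.4]
width: 0.0853
```

```bash
python3 - <<'E'
from h import *
p=snap('wrist','w1.png');s=telemetry.get_state();print(s['clock'],s['position'],s['ee_rot'],s['qpos'],s['contact_force'])
snap('top','t1.png')
E
```

```text
2.75 [ 0.46517125 -0.31233132  0.3712082 ] [-0.00237944  0.99968784  0.02470753  0.00284483] [-0.72030018  0.2083203   1.2604271   0.0073934   1.67188654 -0.76897094] [2.85047368 1.38107691 0.79572976]
```

View pics/w1.png

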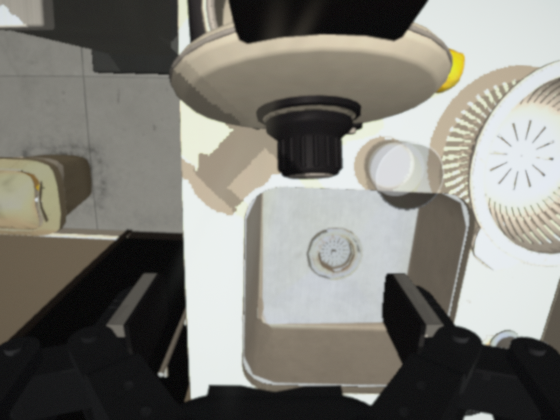

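```bash
python3 - <<'E'
from h import *
p=snap('wrist','w2.png');s=telemetry.get_state();print(s['clock'],s['position'],s['ee_rot'],s['contact_force'])
cv2.imwrite('pics/w2z.png',cv2.resize(p['image'][60:220,200:400,::-1],None,fx=4,fy=3.75) if 0 else cv2.resize(p['image'][60:210,200:400,::-1],None,fx=4,fy=4))
for uv in [(309,177),(282,165),(339,165)]: print(onz(p,uv,.2726), onz(p,uv,.25))
q=np.load('q.npy')
from fit import lidpt
for th in (1.17,1.2,1.24,1.28):
    q[3]=th
    print(th,[proj(p,lidpt(q,-.105-dx,dy,.074))[0].round(1) for dx,dy in((.0225,0),(0,.0225),(0,-.0225),(-.0225,0))],[proj(p,lidpt(q,-.242,dy,.007))[0].round(1) for dy in(.043,-.043)])
E
```

```text
2.85 [ 0.46079466 -0.31641516  0.37110733] [-1.50567953e-04  9.99817219e-01  1.91181805e-02 -4.15091026e-05] [-0.67077348 -0.2972187   0.54086951]
[ 0.48500284 -0.29140714  0.2726    ] [ 0.48741115 -0.2960821   0.25      ]
[ 0.4668013  -0.28419743  0.2726    ] [ 0.46750261 -0.28819624  0.25      ]
[ 0.50412994 -0.28252528  0.2726    ] [ 0.50833204 -0.28636727  0.25      ]
1.17 [array([308.9, 158.5]), array([338.1, 165. ]), array([274.5, 167.3]), array([304.2, 172.6])] [array([434.1, -85.1]), array([209.6, -80.3])]
1.2 [array([308.9, 165. ]), array([337.9, 170. ]), array([274.7, 172.3]), array([304.2, 176.3])] [array([436.4, -69. ]), array([209.7, -63.9])]
1.24 [array([308.8, 173.4]), array([337.5, 176.4]), array([275. , 178.7]), array([304.1, 181.1])] [array([439. , -46.2]), array([210. , -40.7])]
1.28 [array([308.8, 181.6]), array([337.1, 182.6]), array([275.2, 184.9]), array([304. , 185.6])] [array([441.1, -22.1]), array([210.6, -16.2])]
```

View pics/w2z.png

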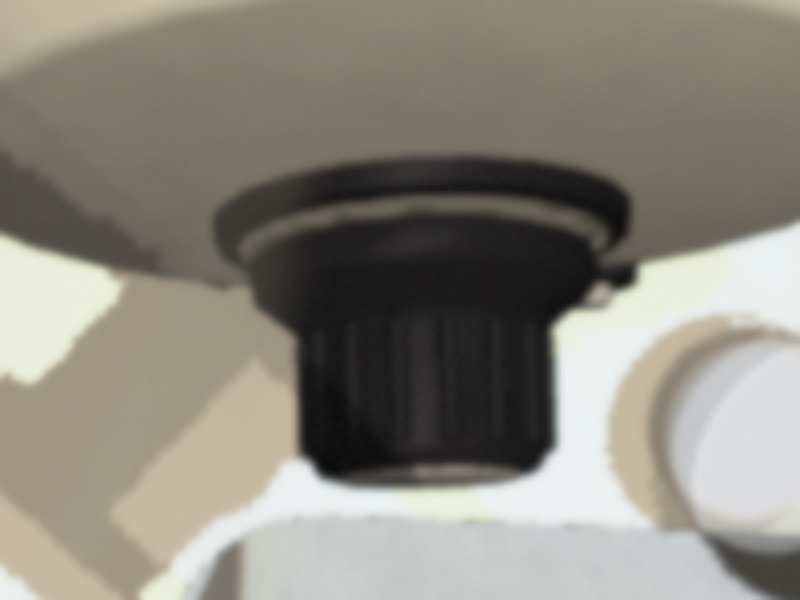

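Call:
{"api": "carry_out", "payload": {
  "rows": [
    [[1, 1.3, 1.4, -2, 0.045], [1, 1.25, 1.35, -3, 0], [1, 0, 0, -3, 0], [1, 0, 0, -2.3, 0], [1, 0, 0, -2, 0], [1, 0, 0, -2, 0], [1, 0, 0, 0, 0], [1, 0, 0, 0, 0]]
  ]
}}

```text
clock: 3.75
position: [0.4843, -0.2915, 0.2287]
ee_rot: [0.0, 0.999, 0.039, -0.0]
contact_force: [0.4, -1.0, 0.8]
width: 0.0851
```

```bash
python3 - <<'E'
from h import *
p=snap('wrist','w3.png');s=telemetry.get_state();print(s['clock'],s['position'],s['ee_rot'],s['contact_force'],s['moment'])
p=snap('scene');cv2.imwrite('pics/s3.png',cv2.resize(p['image'][80:280,280:480,::-1],None,fx=3,fy=3))
E
```

```text
3.8 [ 0.48487767 -0.29164578  0.22940324] [6.46795805e-04 9.99234011e-01 3.91231550e-02 5.93484755e-04] [-0.19841606  0.82357098 -0.19031655] [-0.01357107  0.02462663  0.0216377 ]
```

View pics/w3.png

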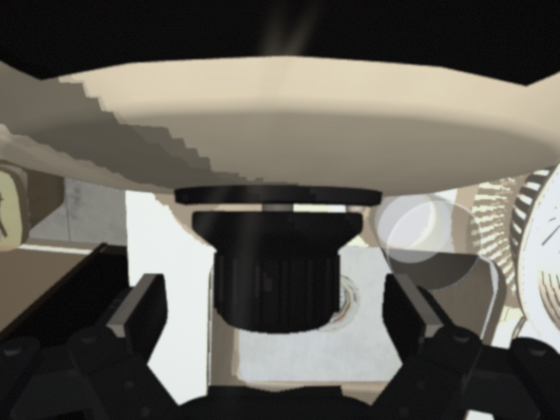

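View pics/s3.png

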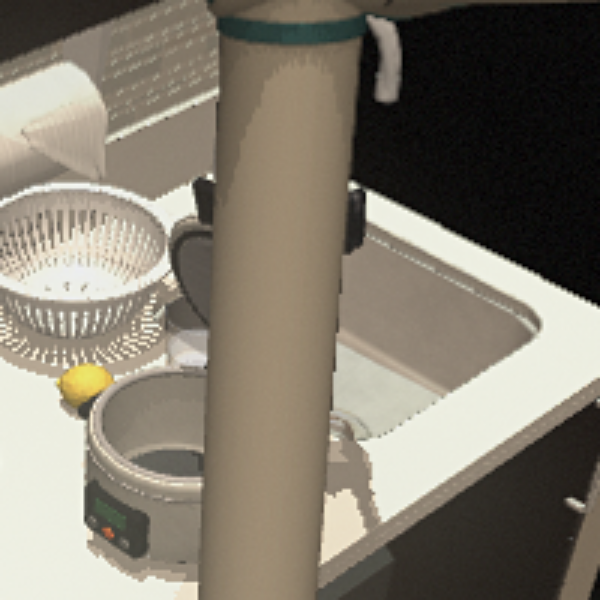

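Call:
{"api": "carry_out", "payload": {
  "rows": [
    [[-0.2, 0, 0, 0, 0], [-0.5, 0, 0, 0, 0], [-1, 0, 0, 0, 0], [-1, 0, 0, 0, 0], [-1, 0, 0, 0, 0], [-1, 0, 0, 0, 0], [-1, 0, 0, 0, 0]]
  ],
  "force": 25
}}

```text
clock: 4.55
position: [0.4852, -0.2906, 0.2288]
ee_rot: [0.0, 0.999, 0.04, 0.0]
contact_force: [-0.4, -0.9, 3.2]
width: 0.0428
```

```bash
python3 - <<'E'
from h import *
p=snap('wrist','w4.png');s=telemetry.get_state();print(s['clock'],s['position'],s['ee_rot'],s['contact_force'],s['moment'],s['width'])
th=np.arange(1.24,-.05,-.04)
E
```

```text
4.6 [ 0.48513735 -0.29065594  0.22877512] [3.88628149e-04 9.99198026e-01 4.00380981e-02 3.24609984e-04] [-0.28164075 -1.03042193  4.10185792] [-0.05235276  0.06984498  0.05124559] 0.04264110241090495
```

View pics/w4.png

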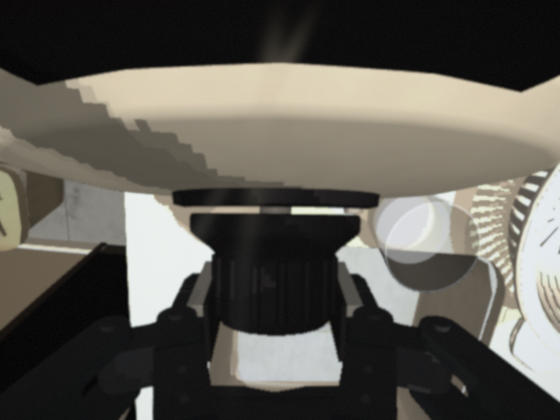

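```bash
cat > arc.py <<'E'
import numpy as np
th=np.r_[np.arange(1.24,0.0,-.04),0.0,-.02];th=th
phi=1.817-(1.24-th);r=.1227
u=.105-r*np.cos(phi);z=.128+r*np.sin(phi)
w=-1.4888;X=(.4738+u*np.cos(w))*100;Y=(-.1559+u*np.sin(w))*100;Z=(z-.019)*100
P=np.round(np.c_[X-X[0],Y-Y[0],Z-Z[0]],2)
for i,d in enumerate(np.diff(P,axis=0)): print(i,round(th[i+1],2),d.round(2).tolist(),P[i+1])
E
python3 arc.py
```

```text
0 1.2 [-0.04, 0.48, 0.11] [-0.04  0.48  0.11]
1 1.16 [-0.04, 0.48, 0.09] [-0.08  0.96  0.2 ]
2 1.12 [-0.04, 0.48, 0.07] [-0.12  1.44  0.27]
3 1.08 [-0.04, 0.49, 0.05] [-0.16  1.93  0.32]
4 1.04 [-0.04, 0.49, 0.04] [-0.2   2.42  0.36]
5 1.0 [-0.04, 0.48, 0.01] [-0.24  2.9   0.37]
6 0.96 [-0.04, 0.49, -0.01] [-0.28  3.39  0.36]
7 0.92 [-0.04, 0.49, -0.02] [-0.32  3.88  0.34]
8 0.88 [-0.04, 0.49, -0.05] [-0.36  4.37  0.29]
9 0.84 [-0.04, 0.48, -0.06] [-0.4   4.85  0.23]
10 0.8 [-0.04, 0.49, -0.09] [-0.44  5.34  0.14]
11 0.76 [-0.04, 0.47, -0.1] [-0.48  5.81  0.04]
12 0.72 [-0.04, 0.48, -0.13] [-0.52  6.29 -0.09]
13 0.68 [-0.04, 0.47, -0.14] [-0.56  6.76 -0.23]
14 0.64 [-0.03, 0.46, -0.16] [-0.59  7.22 -0.39]
15 0.6 [-0.04, 0.45, -0.18] [-0.63  7.67 -0.57]
16 0.56 [-0.04, 0.45, -0.2] [-0.67  8.12 -0.77]
17 0.52 [-0.03, 0.44, -0.21] [-0.7   8.56 -0.98]
18 0.48 [-0.04, 0.43, -0.23] [-0.74  8.99 -1.21]
19 0.44 [-0.03, 0.42, -0.25] [-0.77  9.41 -1.46]
20 0.4 [-0.04, 0.41, -0.27] [-0.81  9.82 -1.73]
21 0.36 [-0.03, 0.4, -0.28] [-0.84 10.22 -2.01]
22 0.32 [-0.03, 0.39, -0.3] [-0.87 10.61 -2.31]
23 0.28 [-0.03, 0.38, -0.32] [-0.9  10.99 -2.63]
24 0.24 [-0.03, 0.36, -0.32] [-0.93 11.35 -2.95]
25 0.2 [-0.03, 0.35, -0.35] [-0.96 11.7  -3.3 ]
26 0.16 [-0.03, 0.34, -0.35] [-0.99 12.04 -3.65]
27 0.12 [-0.03, 0.32, -0.37] [-1.02 12.36 -4.02]
28 0.08 [-0.02, 0.3, -0.39] [-1.04 12.66 -4.41]
29 0.04 [-0.02, 0.29, -0.39] [-1.06 12.95 -4.8 ]
30 0.0 [-0.03, 0.28, -0.41] [-1.09 13.23 -5.21]
31 -0.02 [-0.01, 0.13, -0.2] [-1.1  13.36 -5.41]
```

Call:
{"api": "carry_out", "payload": {
  "rows": [
    [[-1, -0.04, 0.48, 0.11, 0], [-1, -0.04, 0.48, 0.09, 0], [-1, -0.04, 0.48, 0.07, 0], [-1, -0.04, 0.49, 0.05, 0], [-1, -0.04, 0.49, 0.04, 0]]
  ]
}}

```text
clock: 5.1
position: [0.4834, -0.2656, 0.2318]
ee_rot: [-0.0, 0.999, 0.04, 0.001]
contact_force: [2.8, -1.8, -1.0]
width: 0.0429
```

```bash
python3 - <<'E'
from h import *
p=snap('wrist','w5.png');s=telemetry.get_state();print(s['clock'],s['position'],s['ee_rot'],s['contact_force'],s['moment'],s['width'])
E
```

```text
5.15 [ 0.48331564 -0.26450724  0.23186064] [-8.45753961e-04  9.99194179e-01  4.01243838e-02  5.58638212e-04] [ 1.97238619 -1.38801053  0.46909424] [-0.43416954 -0.48670763 -0.05595116] 0.04292644218792077
```

View pics/w5.png

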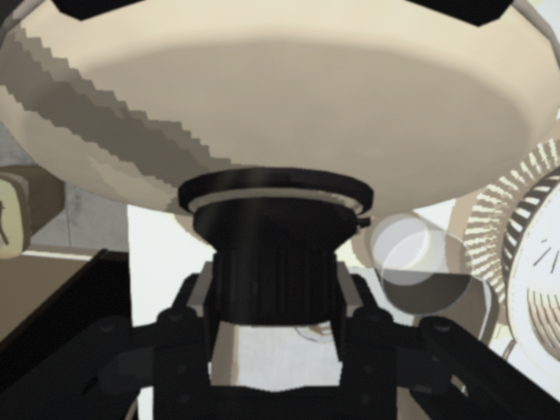

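Call:
{"api": "carry_out", "payload": {
  "rows": [
    [[-1, -0.04, 0.48, 0.01, 0], [-1, -0.04, 0.49, -0.01, 0], [-1, -0.04, 0.49, -0.02, 0], [-1, -0.04, 0.49, -0.05, 0], [-1, -0.04, 0.48, -0.06, 0], [-1, -0.04, 0.49, -0.09, 0], [-1, -0.04, 0.47, -0.1, 0], [-1, -0.04, 0.48, -0.13, 0]]
  ],
  "force": 25
}}

```text
clock: 5.95
position: [0.4804, -0.2272, 0.2269]
ee_rot: [0.0, 0.999, 0.04, 0.001]
contact_force: [5.0, -3.8, -4.0]
width: 0.0426
```

```bash
python3 - <<'E'
from h import *
p=snap('wrist','w6.png');s=telemetry.get_state();print(s['clock'],s['position'],s['ee_rot'],s['contact_force'],s['moment'],s['width'])
E
```

```text
6.0 [ 0.48030102 -0.22625418  0.22663841] [-5.97658020e-04  9.99201277e-01  3.99508598e-02  6.16279736e-04] [ 5.25980013 -1.48763235 -4.52437283] [-0.56592732 -1.07557774 -0.25093624] 0.043121530825092236
```

View pics/w6.png

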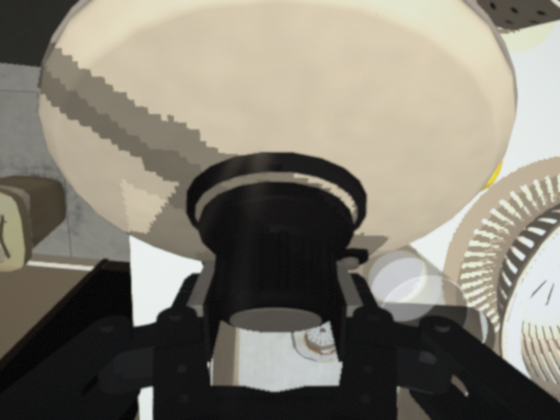

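Call:
{"api": "carry_out", "payload": {
  "rows": [
    [[-1, 0.0, 0.47, -0.14, 0], [-1, 0.0, 0.46, -0.16, 0], [-1, 0, 0.45, -0.18, 0], [-1, 0, 0.45, -0.2, 0], [-1, -0.02, 0.44, -0.21, 0], [-1, -0.02, 0.43, -0.23, 0], [-1, -0.02, 0.42, -0.25, 0], [-1, -0.02, 0.41, -0.27, 0]]
  ]
}}

```text
clock: 6.8
position: [0.4785, -0.1934, 0.21]
ee_rot: [0.001, 0.999, 0.04, -0.001]
contact_force: [2.7, -6.3, -7.1]
width: 0.043
```

```bash
python3 - <<'E'
from h import *
p=snap('wrist','w7.png');s=telemetry.get_state();print(s['clock'],s['position'],s['ee_rot'],s['contact_force'],s['moment'],s['width'])
E
```

```text
6.85 [ 0.4783844  -0.19246631  0.20949599] [ 7.21442455e-04  9.99193754e-01  4.01321787e-02 -8.53848985e-04] [ 3.90292101 -5.20375039 -7.79863992] [-1.18439302 -0.88477903 -0.1512079 ] 0.04307299404584062
```

View pics/w7.png

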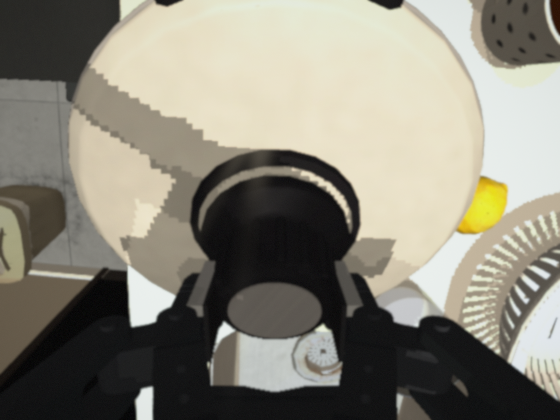

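Call:
{"api": "carry_out", "payload": {
  "rows": [
    [[-1, -0.02, 0.4, -0.28, 0], [-1, -0.02, 0.39, -0.3, 0], [-1, -0.02, 0.38, -0.32, 0], [-1, -0.02, 0.36, -0.32, 0], [-1, -0.02, 0.35, -0.35, 0], [-1, -0.02, 0.34, -0.35, 0], [-1, -0.02, 0.32, -0.37, 0]]
  ]
}}

```text
clock: 7.55
position: [0.4768, -0.1691, 0.1871]
ee_rot: [0.003, 0.999, 0.041, -0.001]
contact_force: [2.8, -9.7, -6.7]
width: 0.0428
```

```bash
python3 - <<'E'
from h import *
p=snap('wrist','w8.png');s=telemetry.get_state();print(s['clock'],s['position'],s['ee_rot'],s['contact_force'],s['moment'],s['width'])
E
```

```text
7.6 [ 0.47673171 -0.16853638  0.18656794] [ 0.00215607  0.99917283  0.04059057 -0.00118991] [ 4.01550366 -8.70333684 -8.27652914] [-1.68075841 -0.75605662  0.0177755 ] 0.04261982451509358
```

View pics/w8.png

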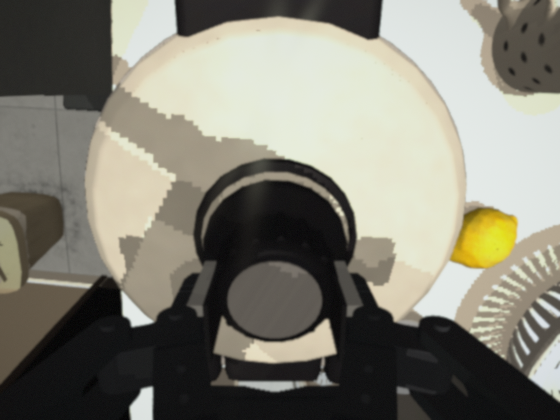

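Call:
{"api": "carry_out", "payload": {
  "rows": [
    [[-1, 0, 0.22, -0.39, 0], [-1, 0, 0.22, -0.39, 0], [-1, 0, 0.22, -0.4, 0], [-1, 0, 0.1, -0.2, 0], [-1, 0, 0, 0, 0]]
  ]
}}

```text
clock: 8.1
position: [0.4764, -0.1614, 0.1747]
ee_rot: [0.003, 0.999, 0.041, -0.001]
contact_force: [-0.5, -8.1, -0.2]
width: 0.0429
```

```bash
python3 - <<'E'
from h import *
p=snap('wrist','w9.png');s=telemetry.get_state();print(s['clock'],s['position'],s['ee_rot'],s['contact_force'],s['moment'],s['width'])
p=snap('scene');cv2.imwrite('pics/s9.png',cv2.resize(p['image'][130:280,260:460,::-1],None,fx=4,fy=4))
E
```

```text
8.15 [ 0.47640304 -0.16145669  0.17465908] [ 0.00258767  0.99916472  0.04076192 -0.00127744] [-0.449427   -9.35327025  0.71655206] [-1.39726977 -0.0568507  -0.00175152] 0.04281810446705784
```

View pics/w9.png

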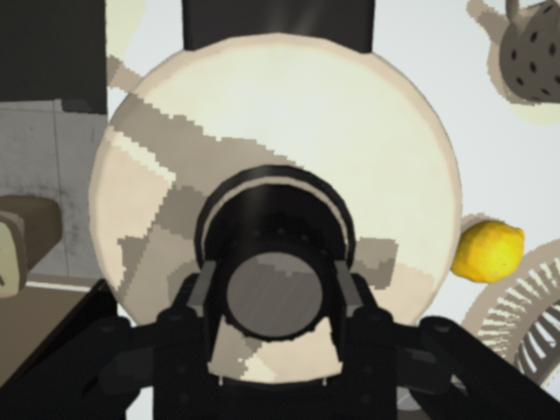

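View pics/s9.png

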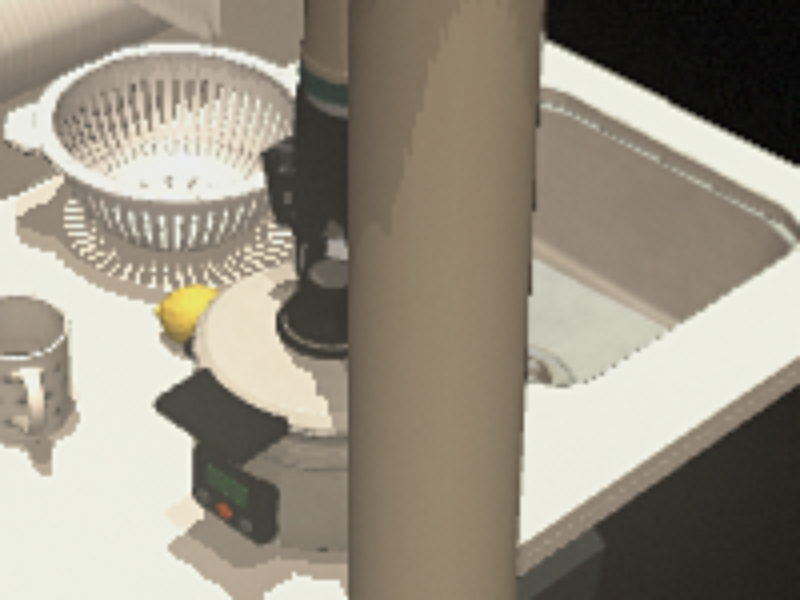

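Call:
{"api": "carry_out", "payload": {
  "rows": [
    [[-1, 0, -0.05, -0.1, 0], [-1, 0, -0.05, -0.1, 0], [-1, 0, 0, 0, 0]]
  ]
}}

```text
clock: 8.5
position: [0.4764, -0.1616, 0.1744]
ee_rot: [0.002, 0.999, 0.041, -0.001]
contact_force: [-2.8, -4.4, 11.6]
width: 0.043
```

```bash
python3 - <<'E'
from h import *
s=telemetry.get_state();print(s['clock'],s['position'],s['ee_rot'],s['contact_force'],s['moment'],s['width'])
E
```

```text
8.5 [ 0.47641997 -0.1615772   0.17436089] [ 1.86491719e-03  9.99172945e-01  4.06122053e-02 -7.72606318e-04] [-2.76370984 -4.42924878 11.62058048] [-0.80077531  0.44369564  0.08802485] 0.042955986901942377
```

```bash
python3 - <<'E'
from h import *
from fit import lidpt
p=snap('wrist');q=np.load('q.npy')
im=p['image'][:,:,::-1].copy()
for th,c in((0,(0,0,255)),(.05,(255,0,0))):
    q[3]=th
    for X in [lidpt(q,-.105+.0965*np.sin(a),.0965*np.cos(a),.006) for a in np.linspace(0,6.28,150)]:
        u=proj(p,X)[0];cv2.circle(im,tuple(int(round(t)) for t in u),1,c,-1)
cv2.imwrite('pics/w10.png',im)
t=snap('top');cv2.imwrite('pics/t10.png',cv2.resize(t['image'][140:310,260:440,::-1],None,fx=3.5,fy=3.5))
E
```

```text
(no output)
```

View pics/w10.png

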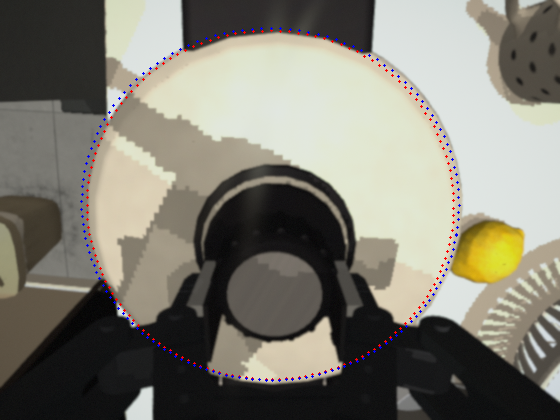

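View pics/t10.png

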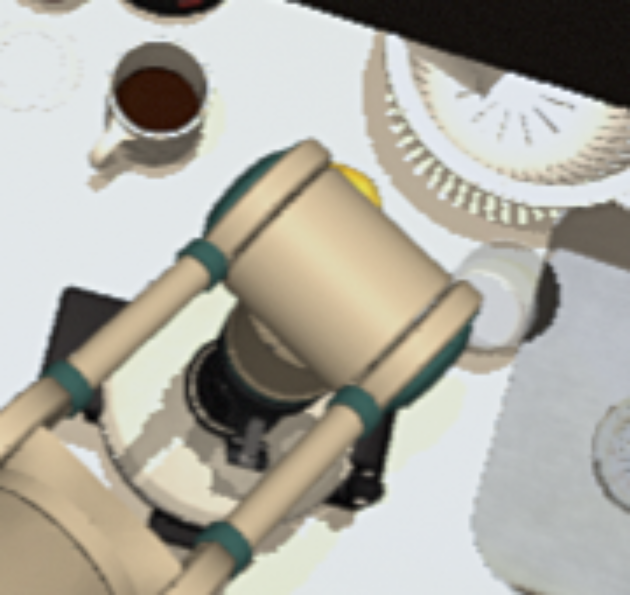

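Call:
{"api": "carry_out", "payload": {
  "rows": [
    [[0.4, 0, 0, 0.2, 0], [0.4, 0, 0, 0.2, 0], [0.4, 0, 0, 0.2, 0], [0.4, 0, 0, 0, 0]]
  ]
}}

```text
clock: 9.1
position: [0.4771, -0.1597, 0.1782]
ee_rot: [-0.0, 0.999, 0.04, -0.0]
contact_force: [0.2, -0.3, -0.3]
width: 0.0599
```

```bash
python3 - <<'E'
from h import *
from fit import lidpt
p=snap('wrist');q=np.load('q.npy')
s=telemetry.get_state();print(s['clock'],s['position'],s['contact_force'],s['width'])
im=p['image'][:,:,::-1].copy()
q[3]=0
for z,r,c in((.074,.0225,(0,0,255)),(.067,.0225,(255,0,0)),(.006,.0965,(0,255,0))):
    for X in [lidpt(q,-.105+r*np.sin(a),r*np.cos(a),z) for a in np.linspace(0,6.28,100)]:
        u=proj(p,X)[0];cv2.circle(im,tuple(int(round(t)) for t in u),1,c,-1)
cv2.imwrite('pics/w11.png',im)
E
```

```text
9.25 [ 0.47731079 -0.1599116   0.17801344] [-0.00379712  0.01464788 -0.68882424] 0.05954471762999403
```

View pics/w11.png

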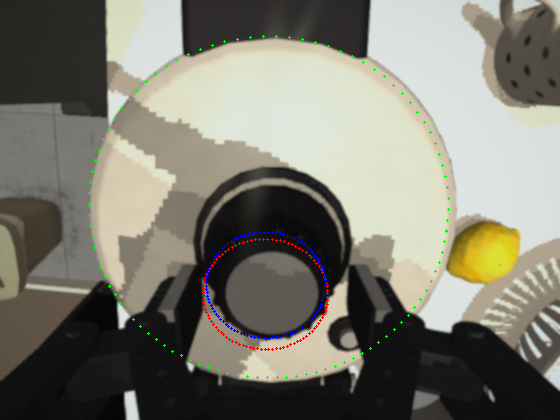

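Call:
{"api": "carry_out", "payload": {
  "rows": [
    [[0.4, -0.1, 0.45, 0, 0], [-0.2, 0, 0, 0, 0], [-1, 0, 0, 0, 0], [-1, 0, 0, 0, 0], [-1, 0, 0, 0, 0], [-1, 0, 0, -0.15, 0], [-1, 0, 0, 0, 0]]
  ],
  "force": 25
}}

```text
clock: 9.95
position: [0.476, -0.1553, 0.1782]
ee_rot: [-0.0, 0.999, 0.04, -0.0]
contact_force: [-4.4, 2.0, 11.9]
width: 0.0427
```

```bash
python3 - <<'E'
from h import *
s=telemetry.get_state();print(s['clock'],s['position'],s['ee_rot'],s['contact_force'],s['moment'],s['width'],s['qpos'])
E
```

```text
9.95 [ 0.47600291 -0.1552785   0.17823892] [-2.55911682e-04  9.99197172e-01  4.00612065e-02 -2.11947751e-04] [-4.37874612  2.04553531 11.89816587] [0.49628777 1.00091434 0.08184512] 0.04266968670659287 [-4.54568666e-01  2.02455065e-01  1.74458611e+00  2.67926807e-04
  1.19516755e+00 -5.34810898e-01]
```

Call:
{"api": "carry_out", "payload": {
  "rows": [
    [[-1, 0, 0, 0, 0.08], [-1, 0, 0, 0, 0.08], [-1, 0, 0, 0, 0.08], [-1, 0, 0, 0, 0.08]]
  ]
}}

```text
clock: 10.35
position: [0.4764, -0.1554, 0.1772]
ee_rot: [-0.0, 0.98, 0.2, 0.0]
contact_force: [-1.0, 2.4, 4.5]
width: 0.0431
```

Call:
{"api": "carry_out", "payload": {
  "rows": [
    [[-1, 0, 0, 0, 0.08], [-1, 0, 0, 0, 0.08], [-1, 0, 0, 0, 0.08], [-1, 0, 0, 0, 0.08]]
  ]
}}

```text
clock: 10.75
position: [0.4768, -0.1551, 0.1763]
ee_rot: [-0.001, 0.936, 0.353, 0.0]
contact_force: [-1.8, 2.4, 9.7]
width: 0.0429
```

Call:
{"api": "carry_out", "payload": {
  "rows": [
    [[-1, 0, 0, 0, 0]]
  ]
}}

```text
clock: 10.85
position: [0.4768, -0.1552, 0.1771]
ee_rot: [-0.001, 0.936, 0.352, 0.001]
contact_force: [-0.8, 2.9, 5.9]
width: 0.0425
```

```bash
python3 - <<'E'
from h import *
p=snap('wrist','w12.png')
s=telemetry.get_state();print(s['clock'],s['position'],s['ee_rot'],s['contact_force'],s['moment'],s['width'],s['qpos'])
E
```

```text
10.9 [ 0.47686823 -0.15517393  0.17722283] [-4.38245978e-04  9.36027949e-01  3.51924843e-01  6.26422551e-04] [-1.484355    2.78235308  5.74666987] [ 0.4946073   0.28007582 -0.08366436] 0.04308533462221681 [-4.54541762e-01  2.03919128e-01  1.74537113e+00  1.62806581e-03
  1.19208015e+00 -1.17439716e+00]
```

View pics/w12.png

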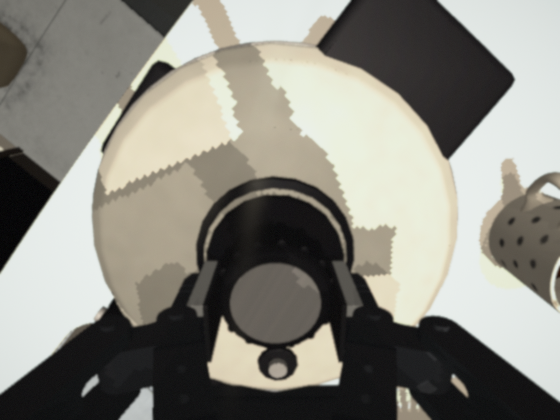

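Call:
{"api": "carry_out", "payload": {
  "rows": [
    [[-1, 0, 0, -0.05, 0.08], [-1, 0, 0, 0, 0.08], [-1, 0, 0, 0, 0.08]]
  ]
}}

```text
clock: 11.2
position: [0.4772, -0.155, 0.1782]
ee_rot: [0.0, 0.887, 0.463, 0.001]
contact_force: [-3.3, 5.1, 13.3]
width: 0.0429
```

Call:
{"api": "carry_out", "payload": {
  "rows": [
    [[-1, 0, 0, 0, 0.08], [-1, 0, 0, 0, 0.08], [-1, 0, 0, 0, 0.08]]
  ]
}}

```text
clock: 11.5
position: [0.4773, -0.1547, 0.1782]
ee_rot: [0.0, 0.825, 0.565, 0.002]
contact_force: [-2.4, 4.8, 13.2]
width: 0.043
```

Call:
{"api": "carry_out", "payload": {
  "rows": [
    [[-1, 0, 0, 0, 0.08], [-1, 0, 0, 0, 0.08], [-1, 0, 0, 0, 0.08]]
  ]
}}

```text
clock: 11.8
position: [0.4774, -0.1543, 0.1782]
ee_rot: [0.0, 0.751, 0.66, 0.002]
contact_force: [-2.5, 7.1, 13.5]
width: 0.043
```

```bash
python3 - <<'E'
from h import *
p=snap('wrist','w13.png')
s=telemetry.get_state();print(s['clock'],s['position'],s['ee_rot'],s['contact_force'],s['moment'],s['width'],s['qpos'])
E
```

```text
11.85 [ 0.47747209 -0.15424096  0.17825618] [2.89944265e-05 7.50336606e-01 6.61052643e-01 2.09257361e-03] [-1.76847558  7.3940198  12.78100513] [1.1042993  0.36222983 0.22832593] 0.042741211073425996 [-0.45402924  0.2025482   1.74442276  0.00413283  1.19296237 -1.89999612]
```

View pics/w13.png

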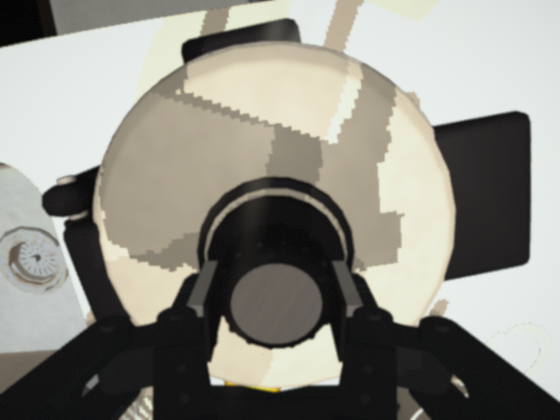

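Call:
{"api": "carry_out", "payload": {
  "rows": [
    [[0.4, 0, 0, 0, 0], [0.4, 0, 0, 0.2, 0], [0.4, 0, 0, 0, 0], [0.4, 0, 0, 0, 0]]
  ]
}}

```text
clock: 12.25
position: [0.4767, -0.156, 0.1781]
ee_rot: [0.0, 0.752, 0.659, -0.0]
contact_force: [1.4, -0.3, -0.2]
width: 0.0596
```

```bash
cat > knob.py <<'E'
from h import *
import sys
p=snap('wrist',sys.argv[1])
s=telemetry.get_state();print(s['clock'],s['position'],s['ee_rot'],s['contact_force'],s['width'])
def face(im):
    h=cv2.cvtColor(im,cv2.COLOR_RGB2GRAY)
    m=((h>60)&(h<140)).astype(np.uint8)
    m[:, :215]=0;m[:,335:]=0;m[:240]=0;m[355:]=0
    m=cv2.morphologyEx(m,cv2.MORPH_OPEN,np.ones((5,5)))
    n,l,st,c=cv2.connectedComponentsWithStats(m)
    k=1+np.argmax(st[1:,4]); 
    cs,_=cv2.findContours((l==k).astype(np.uint8),cv2.RETR_EXTERNAL,cv2.CHAIN_APPROX_NONE)
    return st[k],c[k],cv2.fitEllipse(max(cs,key=len))
print(face(p['image']))
for f in ('w9','w12','w13'):
    print(f,face(cv2.imread(f'pics/{f}.png')[:,:,::-1]))
E
python3 knob.py w14.png
```

```text
12.3 [ 0.47662841 -0.15595707  0.17805244] [-3.10536837e-05  7.51911316e-01  6.59264262e-01 -6.08345942e-05] [ 0.16247845 -0.29318131 -0.39864151] 0.05962364554871575
(array([ 235,  265,   92,   80, 5762], dtype=int32), array([280.46407497, 304.87955571]), ((280.46807861328125, 304.86810302734375), (79.23355865478516, 90.63936614990234), 88.74674224853516))
w9 (array([ 227,  252,   95,   84, 6273], dtype=int32), array([274.12418301, 293.835326  ]), ((274.12548828125, 293.821044921875), (83.32817077636719, 93.91651916503906), 89.95970153808594))
w12 (array([ 230,  263,   91,   80, 5770], dtype=int32), array([275.05545927, 302.6559792 ]), ((275.055419921875, 302.65625), (79.42374420166016, 90.52851867675781), 88.94879150390625))
w13 (array([ 231,  264,   91,   80, 5751], dtype=int32), array([275.94279256, 303.43366371]), ((275.9458923339844, 303.4324645996094), (79.29132080078125, 90.38661193847656), 88.99211883544922))
```

View pics/w14.png

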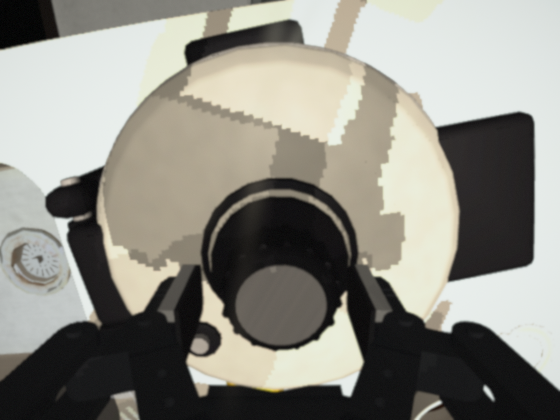

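Call:
{"api": "carry_out", "payload": {
  "rows": [
    [[-1, 0, 0, 0, 0], [-1, 0, 0, 0, 0], [-1, 0, 0, 0, 0], [-1, 0, 0, 0, 0.12], [-1, 0, 0, 0, 0], [0.15, 0, 0, 0, 0], [0.15, 0, 0, 0, 0], [-1, 0, 0, 0, 0], [-1, 0, 0, 0, 0.12], [-1, 0, 0, 0, 0], [0.15, 0, 0, 0, 0], [0.15, 0, 0, 0, 0]]
  ],
  "force": 20
}}

```text
clock: 13.5
position: [0.4765, -0.156, 0.1783]
ee_rot: [0.0, 0.668, 0.745, -0.0]
contact_force: [-0.1, 1.4, 0.2]
width: 0.0489
```

```bash
python3 knob.py w15.png|head -2
```

```text
13.55 [ 0.47652712 -0.15603451  0.17821789] [ 3.28905599e-05  6.67536441e-01  7.44577101e-01 -2.00776281e-04] [-0.14452985  0.80568612  0.30402161] 0.04919005889163392
(array([ 236,  267,   91,   80, 5719], dtype=int32), array([281.12589614, 306.37593985]), ((281.1239013671875, 306.36993408203125), (78.94448852539062, 90.30254364013672), 88.26195526123047))
```

```bash
python3 - <<'E'
import cv2,numpy as np
ims=[cv2.resize(cv2.imread(f'pics/{f}.png')[240:360,215:345],None,fx=3,fy=3,interpolation=2) for f in ('w9','w12','w14','w15')]
a=np.vstack([np.hstack(ims[:2]),np.hstack(ims[2:])]);a=cv2.convertScaleAbs(a,alpha=1.6);cv2.imwrite('pics/cmp.png',a[:, :790]);print(a.shape)
E
```

```text
(720, 780, 3)
```

View pics/cmp.png

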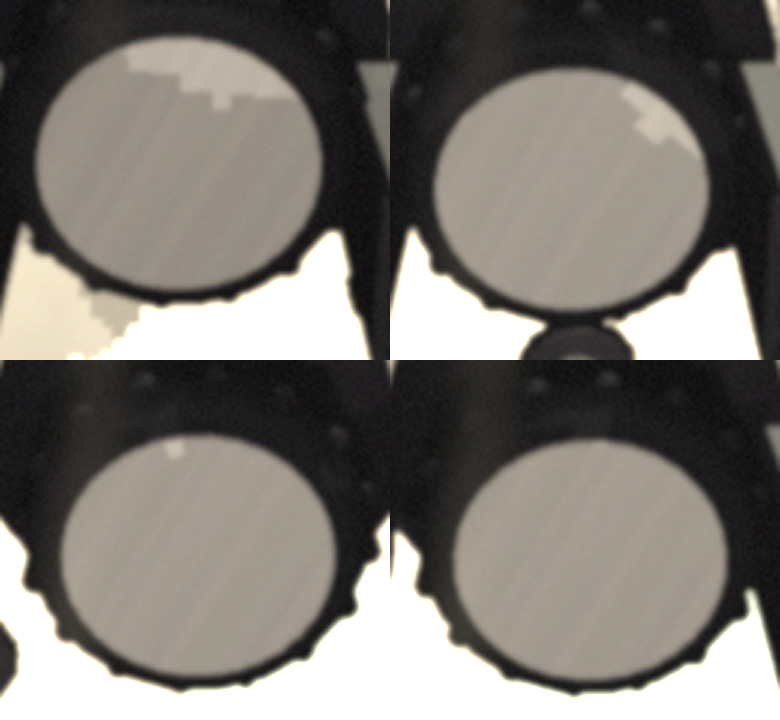

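Call:
{"api": "carry_out", "payload": {
  "rows": [
    [[-1, 0, 0, 0, 0], [-1, 0, 0, 0, -0.12], [-1, 0, 0, 0, -0.14], [-1, 0, 0, 0, -0.14], [-1, 0, 0, 0, -0.14], [-1, 0, 0, 0, -0.14], [-1, 0, 0, 0, -0.12], [-1, 0, 0, 0, 0], [0.15, 0, 0, 0, 0], [0.15, 0, 0, 0, 0]]
  ]
}}

```text
clock: 14.55
position: [0.4767, -0.1566, 0.1782]
ee_rot: [0.001, 0.904, 0.427, -0.0]
contact_force: [0.9, -0.7, 0.6]
width: 0.0493
```

```bash
python3 knob.py w16.png|head -2
```

```text
14.6 [ 0.47669092 -0.15648566  0.17812159] [ 5.77348238e-04  9.04493796e-01  4.26486326e-01 -2.30593402e-04] [-1.11338319  0.3219041   0.19526632] 0.048908825411319176
(array([ 234,  262,   91,   80, 5807], dtype=int32), array([278.93232306, 301.44584123]), ((278.9350891113281, 301.4459533691406), (79.69745635986328, 90.80882263183594), 88.89491271972656))
```

Call:
{"api": "carry_out", "payload": {
  "rows": [
    [[-1, 0, 0, 0, 0], [-1, 0, 0, 0, -0.1], [-1, 0, 0, 0, 0], [0.15, 0, 0, 0, 0], [0.15, 0, 0, 0, 0], [0.15, 0, 0, 0, 0], [-1, 0, 0, 0, 0], [-1, 0, 0, 0, -0.1], [-1, 0, 0, 0, 0], [0.15, 0, 0, 0, 0], [0.15, 0, 0, 0, 0], [0.15, 0, 0, 0, 0]]
  ]
}}

```text
clock: 15.8
position: [0.4764, -0.1559, 0.1784]
ee_rot: [0.0, 0.943, 0.334, -0.0]
contact_force: [-0.1, 0.6, 0.3]
width: 0.0492
```

```bash
python3 knob.py w17.png|head -2
```

```text
15.85 [ 0.47645208 -0.15582645  0.17842213] [ 7.76179609e-05  9.42637392e-01  3.33818415e-01 -8.10241480e-05] [-0.23699783 -0.16157073 -0.17653024] 0.04911528371510581
(array([ 234,  255,   87,   77, 5331], dtype=int32), array([276.73776027, 292.89664228]), ((276.74163818359375, 292.90191650390625), (76.80128479003906, 86.44120025634766), 87.92092895507812))
```

Call:
{"api": "carry_out", "payload": {
  "rows": [
    [[-1, 0, 0, 0, 0], [-1, 0, 0, 0, -0.1], [-1, 0, 0, 0, 0], [0.15, 0, 0, 0, 0], [0.15, 0, 0, 0, 0], [0.15, 0, 0, 0, 0], [-1, 0, 0, 0, 0], [-1, 0, 0, 0, -0.1], [-1, 0, 0, 0, 0], [0.15, 0, 0, 0, 0], [0.15, 0, 0, 0, 0], [0.15, 0, 0, 0, 0]]
  ]
}}

```text
clock: 17.05
position: [0.4766, -0.1559, 0.1782]
ee_rot: [0.0, 0.971, 0.238, -0.0]
contact_force: [-0.2, 0.0, 0.2]
width: 0.049
```

```bash
python3 knob.py w18.png|head -2
```

```text
17.1 [ 0.47653557 -0.15590192  0.17819595] [ 7.39805809e-05  9.71300940e-01  2.37853896e-01 -4.41821547e-05] [-0.25574727 -0.03856063 -0.21904875] 0.04906528051043655
(array([ 232,  254,   87,   78, 5333], dtype=int32), array([275.26045378, 292.58597412]), ((275.260986328125, 292.58355712890625), (76.88045501708984, 86.37263488769531), 88.59278869628906))
```

Call:
{"api": "carry_out", "payload": {
  "rows": [
    [[0.5, 0, 0, 0, 0], [0.5, 0, 0, 1, 0], [0.5, 0, 0, 3, 0], [0.5, 0, 0, 4, 0], [0.5, 0, 0, 4, 0], [0.5, 0, 0, 4, 0], [0.5, 0, 0, 0, 0], [0.5, 0, 0, 0, 0]]
  ]
}}

```text
clock: 17.9
position: [0.4769, -0.1559, 0.3397]
ee_rot: [0.001, 0.971, 0.238, 0.001]
contact_force: [0.5, 0.4, -0.9]
width: 0.0641
```

```bash
python3 - <<'E'
from h import *
from fit import lidpt
s=telemetry.get_state();print(s['clock'],s['position'],s['contact_force'])
p=snap('wrist');q=np.load('q.npy');q[3]=0
im=p['image'][:,:,::-1].copy()
for X in [lidpt(q,-.105+.0965*np.sin(a),.0965*np.cos(a),.006) for a in np.linspace(0,6.28,90)]:
    cv2.circle(im,tuple(int(round(t)) for t in proj(p,X)[0]),1,(0,255,0),-1)
cv2.imwrite('pics/w19.png',im)
for n in('top','scene'):
    p=snap(n,n+'9.png')
    for t in ['mug','tumbler','red_pepper','green_pepper']:
        print(n,t,[(np.round(r['xy']),round(r['confidence'],2)) for r in finder.boxes_of(p,t)[:1]])
E
```

```text
18.0 [ 0.47590893 -0.15540857  0.33738339] [-0.37187365 -0.14983634  0.6792292 ]
top mug [(array([305., 171.]), 0.94)]
top tumbler [(array([415., 231.]), 0.54)]
top red_pepper [(array([198., 164.]), 0.7)]
top green_pepper [(array([168., 156.]), 0.94)]
scene mug [(array([262., 223.]), 0.6)]
scene tumbler [(array([344., 186.]), 0.88)]
scene red_pepper [(array([207., 275.]), 0.96)]
scene green_pepper [(array([171., 296.]), 0.67)]
```

View pics/w19.png

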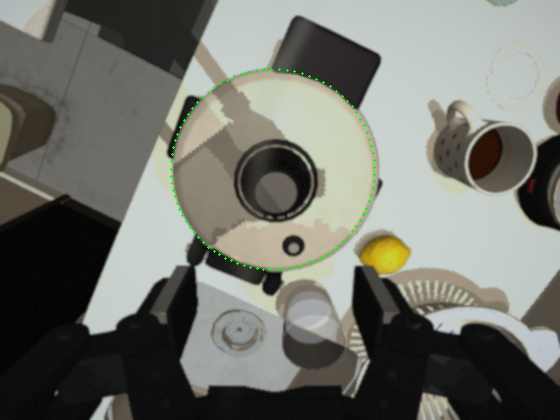

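View pics/scene9.png

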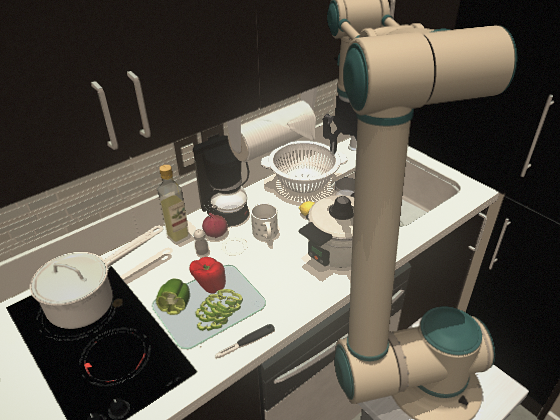

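```bash
python3 - <<'E'
import cv2,numpy as np
a=[cv2.resize(cv2.imread(f'pics/{f}.png')[140:310,360:460],None,fx=3.5,fy=3.5) for f in('top0','top9')];cv2.imwrite('pics/tc.png',np.hstack(a))
E
```

```text
(no output)
```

View pics/tc.png

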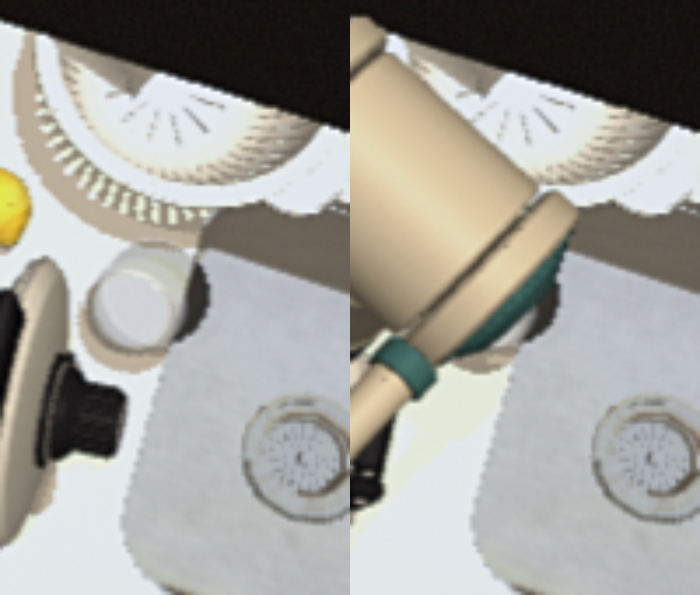

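The finder's tumbler shift comes from the arm covering part of it. The visible right edge and shadow have not moved. Lid closed, knob down, tool clear, so I am handing in.

```bash
python3 -c "
from rig import manip
print(manip.sign_off())"
```

```text
the job is handed in; nothing more can be done
None
```

The lid is closed and the knob has dropped into its notch. I handed the job in at about 18 s.

**What I did:** I gripped the lock knob with the jaws along the hinge and followed the hinge arc down at about 0.4 rad/s. The knob pivoted in the pads and carried the lid's weight all the way. I pressed the lid onto its seat, then re-centred on the knob to turn it.

**What went wrong on the way:**
- **Missed notch:** My first sweep of about 92°, mostly while pressing down, passed the notch without the knob dropping. Going back in small turns and letting go after each one, it dropped about 35–40° from where the turning began.
- **Tumbler reading:** The finder's tumbler position in the top view differed by about 14 pixels. The arm was covering part of the tumbler; its visible edge and shadow had not moved.

**Last checks:**
- **Lid:** The model outline of a closed lid matches the wrist picture. The lid stopped the tool when I pressed with about 12 N.
- **Knob:** Its top face measured 86.4 pixels wide, down from about 91. I expected 86.1 for a 7 mm drop, and it stayed that size after a further turn attempt.
- **Mug and peppers:** Positions are unchanged to within about 3 pixels.
- **Tool:** The gripper is about 14 cm clear of the lid with no contact.

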